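# Clip the check weight onto the eye of the force gauge

## Task

Check the force gauge: pick up the brass check weight by the blue tab on top of its snap hook and push the hook's sprung gate against the front wire of the gauge's steel eye until the wire is inside and the gate snaps shut behind it. Then gently let the weight down so that it hangs from the eye, still and upright, and let go; do not jolt or overload the gauge (never more than 18 N on it), and leave everything else where it stands.

Things in the scene. Friction and masses are not known exactly. Their poses are not given: they have to be found in the camera images.
- check_weight: Brass weight, diameter 44 mm, about 0.28 kg, upright, steel snap hook on top, 111 mm tall in all. Origin: centre of its underside; z up, x towards the hook's gate. The hook is a loop of 6.4 mm round bar in its x-z plane; back bar's inner face at x = -10.8 mm, foremost part (the nose) at x = 21.5 mm. The sprung gate swings only inwards (towards -x) and returns by itself.
- tab_grip (a point): Middle of the blue grip tab on top of the hook, 96 mm above the underside of check_weight, on its axis. The tab is 28 mm along x, 10 mm thick along y and 30 mm high (81 to 111 mm above the underside); take it across its thickness.
- hook_mouth (a point): Middle of the gate, 13 mm in x and 56 mm in z from check_weight's origin. The 15 mm mouth lies between lower limb (upper side z = 47) and nose (underside z = 62); the wire should meet the gate at z = 53 to 58. It resists with 3 to 8 N; after 15 to 20 mm of push the wire slips past its tip, the force drops and the gate shuts behind it; 3 to 5 mm farther the wire strikes the back bar.
- hook_crook (a point): Point on the axis, 73 mm above the underside of check_weight, under the peak of the hook's roof: where the centre of the eye's wire lies when the weight hangs (about 17 mm higher in the hook than at the mouth).
- force_gauge: Force gauge fixed to the table: grey foot 100 x 90 mm, aluminium post, blue readout housing 74 mm wide (top at z = 182 mm), steel load cell. Origin: under the post on the table; z up; the eye points along -x. To clip on, the hook's x axis points along the gauge's x axis and the weight is pushed along the gauge's +x.
- eye_middle (a point): Fixed point at x = -112, z = 150 mm on the gauge: mean place of the eye's front wire. The eye is a level ring of 5 mm wire, 28 mm wide and 36 mm deep inside; its front wire runs along y, straight for 12 mm either side. Its reach is adjustable and not measured: the wire lies up to 18 mm nearer or farther along x than this point. It is sprung along x, 5 N per mm.
- tip_box_d: Bystander: low blue pipette tip box with clear lid, 92 x 125 x 66 mm, loose; origin under its centre.
- petri_21: Bystander: closed petri dish, diameter 89 mm, 15 mm high, loose; origin under its centre.
- reagent_bottle_1: Bystander: reagent bottle with blue cap, diameter 55 mm, 102 mm high, loose; origin under its centre.
- reagent_bottle_2: Bystander: reagent bottle with orange cap, diameter 55 mm, 92 mm high, loose; origin under its centre.
- lab_timer: Bystander: white bench timer, 68 x 66 x 18 mm, loose; origin under its centre.
Not all that is in view belongs to the job. Leave any green look-alike of the check_weight alone.

How it is judged (in metres and radians):
On the way:
1. the check weight has been picked up, its underside more than 60 mm above the table (height (world z) of check_weight above 0.06 m), for 0.2 s.
At the end, for the whole second after the job is handed in: The check weight hangs from the eye: crook point within 5 mm of the wire's height, 15 mm sideways of the eye's middle, at -138 to -84 mm along the gauge's x; it bears on the gauge with over 1 N, leans under 0.25 rad and is still (under 0.04 m/s, 0.6 rad/s) (z of hook_crook in the frame of force_gauge between 0.145 and 0.155 m and y of hook_crook in the frame of force_gauge between -0.015 and 0.015 m and x of hook_crook in the frame of force_gauge between -0.138 and -0.084 m and contact force between check_weight and force_gauge above 1 N and angle between check_weight's own z axis and vertical below 0.25 rad and linear speed of check_weight below 0.04 m/s and angular speed of check_weight below 0.6 rad/s); the robot touches nothing.
It fails at once if more than 18 N between the check weight with its hook and the force gauge (contact force between check_weight and force_gauge above 18 N).
It fails at once if the check weight is tipped by more than 0.6 rad (angle between check_weight's own z axis and vertical above 0.6 rad).
It fails at once if a listed bystander is moved by more than 15 mm (distance of any of tip_box_d, petri_21, reagent_bottle_1, reagent_bottle_2, lab_timer from where it was at the start of the episode above 0.015 m).
It also fails if it takes over 61 s, if anything falls off the work surface, if the arm or the gripper's body presses on something with over 40 N, if the wrist force passes 120 N, or if a joint passes its speed limit or range.

## Robot

A 6-joint arm with a two-finger parallel gripper is mounted at the origin on the work surface; the furniture and walls round the work are solid. World frame = base frame: x ahead of the robot, y to its left, z up, the work surface at z = 0. Lengths are in m, angles in degrees, forces in N, time in s.
With the tool pointing down it reaches from about 0.425 to 0.95 m from the base axis. Payload 3.5 kg.
Tool frame: the origin (TCP) lies on the centre line of the jaws, within the pads' length; the fingertips stand 8 mm ahead of it and the grasp point (between the pads) lies 11 mm behind it; z points along the fingers, y is the line along which they close (so a half turn about z gives the same grasp; the last joint's range is limited). The gripper opens to 85 mm and grips with 20 to 120 N. Pads are 22 mm wide; open, the fingers measure 114 mm over their backs; the gripper's body (76 mm by 85 mm) begins 54 mm behind the grasp point. The pads swing forward as they close: fully open they stand 13 mm farther back than shut.
Start: joints at [-72.766, 16.404, 90.338, -0, 73.258, -8.594], TCP at [0.294, -0.608, 0.239] pointing down, gripper open.
Joint ranges: [-158.93, 158.93], [-51.34, 127.21], [12.03, 142.37], [-87.48, 267.48], [13.55, 161.25], [-162.69, 162.69]. Speed limits (degrees/s): [159.86, 159.86, 180, 180, 180, 180].

## Interface

Orientations are given as a 3x3 rotation matrix whose columns are the frame's x, y, z axes.
In Python, from cell import get_state, get_image, finish_job gives the robot as it stands. The module is installed in compiled form; this text tells all that it offers.
- The arm moves only by the tool play_rows, never from a script. Its argument "series" is a list that holds one entry, the list of rows, each a list of 5 numbers: the shift along the tool's x, y, z in units of 50 mm (1.0 is 50 mm), then the turn about the tool's z in units of 8 degrees (1.0 is 8 degrees), then the finger opening in mm, from 0 to 85.4. In form: [[[tx, ty, tz, twist, grip], ...]]. A call has 1 to 12 rows; each row shifts and turns the commanded pose from where the row before left it, along the tool's axes as they then stand; what a row does not reach is not made up. A row lasts 1/10 s, in which the tool goes at most 50 mm and 8.59 degrees, less where a joint would pass 70% of its speed; a pose out of reach is approached as far as the arm can. A call is refused whole if a number of a shift passes 1 or a number of a turn 1, either way. A call with a gripper value outside its range is refused whole. The fingers move at their own pace and stop on an object; the grip force is fixed at half the most. Time passes only in rows, so rows that do not move let the fingers close. It gives the time, the measured TCP pose, the force, the opening and the grip force at its end, in the units of the state.
- get_state(): the state, without advancing time (a new reading comes with each control period).
- get_image(name): name is "side" or "top"; returns a dict with "image" (480x640x3 uint8, blue, green, red), "K" (3x3 intrinsics, pixels), "k1" (the pictures are not rectified: a ray, as slopes to the right and down, at radius r is drawn at 1 + k1 r^2 times it, then the intrinsics apply), "R" (3x3) and "t" (3): a world point X has camera coordinates R X + t. Camera axes: x right, y down, z forward; pixel columns grow to the right and rows downward; lengths in m; the calibration is good to about 2 mm. A picture is of the moment at which its call begins. There is no depth.
- finish_job(): hands the job in; it is judged then, once.
The state is a dict: "clock": time; "joint_pos": joint angles; "joint_vel": joint speeds; "joint_efforts": joint torques, N m; "tool_pos": TCP position; "tcp_rot": TCP orientation; "wrist_force": force on the tool from outside, world axes, zero at the start; "wrist_torque": the same for the moment, N m; "grip_width": finger opening in m; "gripper_force": force on a finger pad.
Only numpy, scipy, OpenCV 4.12 (cv2) and the standard library are available. Lean on these libraries where they do the work, as an engineer would, in place of code of your own. Each camera call takes 0.05 s, during which the arm holds its last target. There are 200 camera calls.

## Working session

There is one attempt and no reset: what is moved stays moved. The work goes in short steps, Python scripts to look and compute and a tool call to move; the robot and the scene stay as the last step left them, time stands still between calls to the robot, and variables do not carry over. Pictures are saved under pics/ and viewed, at most 10 in all, crops included, and the job is handed in when it is done.

Besides the shell and the picture viewer there is one more tool, called as a command line: name --argument value ..., lists and objects as JSON in quotes. play_rows: Moves the arm, as the interface text tells. Its arguments: {"type":"object","properties":{"series":{"type":"array","items":{"type":"array","items":{"type":"array","items":{"type":"number"}}}}},"required":["series"]}

```bash
mkdir -p pics; cat > h.py <<'E'
import numpy as np, cv2
from cell import get_state, get_image
def cam(n, save=None):
    d=get_image(n)
    for k in("K","R","t"): d[k]=np.array(d[k],float)
    if save: cv2.imwrite("pics/"+save,d["image"])
    return d
def ray(d,uv):
    D=np.array([d["k1"],0,0,0],float)
    p=cv2.undistortPoints(np.array([[uv]],float),d["K"],D)[0,0]
    v=d["R"].T@np.array([p[0],p[1],1]); return -d["R"].T@d["t"], v/np.linalg.norm(v)
def onz(d,uv,z):
    o,v=ray(d,uv); return o+v*(z-o[2])/v[2]
def tri(d1,a,d2,b):
    o1,v1=ray(d1,a);o2,v2=ray(d2,b)
    s=np.linalg.lstsq(np.c_[v1,-v2],o2-o1,rcond=None)[0]
    p,q=o1+s[0]*v1,o2+s[1]*v2
    return (p+q)/2,np.linalg.norm(p-q)
def proj(d,X):
    D=np.array([d["k1"],0,0,0],float)
    return cv2.projectPoints(np.array([X],float),cv2.Rodrigues(d["R"])[0],d["t"],d["K"],D)[0][0,0]
E
python3 - <<'E'
from h import *
for n in("side","top"):
    d=cam(n,n+"0.png"); print(n,d["K"].round(1).tolist(),d["k1"],(-d["R"].T@d["t"]).round(3),d["R"].round(2).tolist())
s=get_state(); print(s["clock"],s["tool_pos"],s["tcp_rot"],s["wrist_force"])
E
```

```text
side [[509.2, 0.0, 317.0], [0.0, 509.2, 241.0], [0.0, 0.0, 1.0]] -0.1367515598006 [0.452 1.066 1.075] [[-1.0, 0.02, -0.02], [0.03, 0.64, -0.77], [-0.0, -0.77, -0.64]]
top [[544.0, 0.0, 316.2], [0.0, 544.0, 236.1], [0.0, 0.0, 1.0]] -0.12854658522218537 [ 0.287 -0.07   1.572] [[0.03, -1.0, -0.01], [-0.99, -0.03, -0.12], [0.12, 0.01, -0.99]]
0.1 [ 0.29394268 -0.60697954  0.23806441] [[ 9.00087589e-01  4.35708501e-01 -6.59184674e-04]
 [ 4.35708892e-01 -9.00085271e-01  2.06555517e-03]
 [ 3.06657529e-04 -2.14639319e-03 -9.99997649e-01]] [ 0.20528845 -0.60562573 -0.24669599]
```

View pics/side0.png

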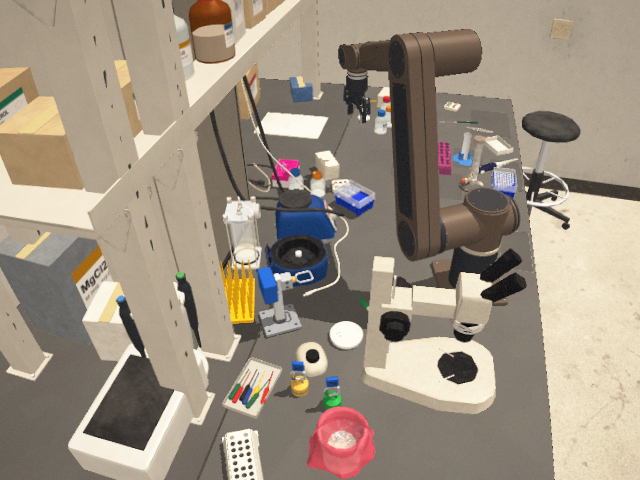

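View pics/top0.png

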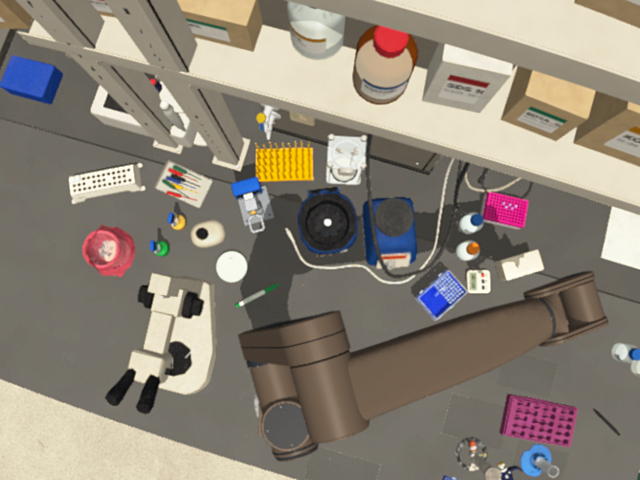

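The side view shows the brass weight at about (300,380), the green decoy at (333,390), and the gauge at (278,300) with its eye near (303,277). In the top view, brass is at (177,221), green at (160,246), and the gauge at (250,205) with its eye near (257,225). I'll zoom in on these.

```bash
python3 - <<'E'
from h import *
a=cv2.imread("pics/side0.png")[255:415,250:350]; b=cv2.imread("pics/top0.png")[170:270,140:285]
a=cv2.resize(a,None,fx=3.7,fy=3.7,interpolation=cv2.INTER_CUBIC); b=cv2.resize(b,None,fx=2.9,fy=2.9,interpolation=cv2.INTER_CUBIC)
c=np.zeros((600,800,3),np.uint8); c[:a.shape[0],:a.shape[1]]=a; c[:b.shape[0],375:375+b.shape[1]]=b[:,:425]
cv2.imwrite("pics/z0.png",c)
E
```

```text
(no output)
```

View pics/z0.png

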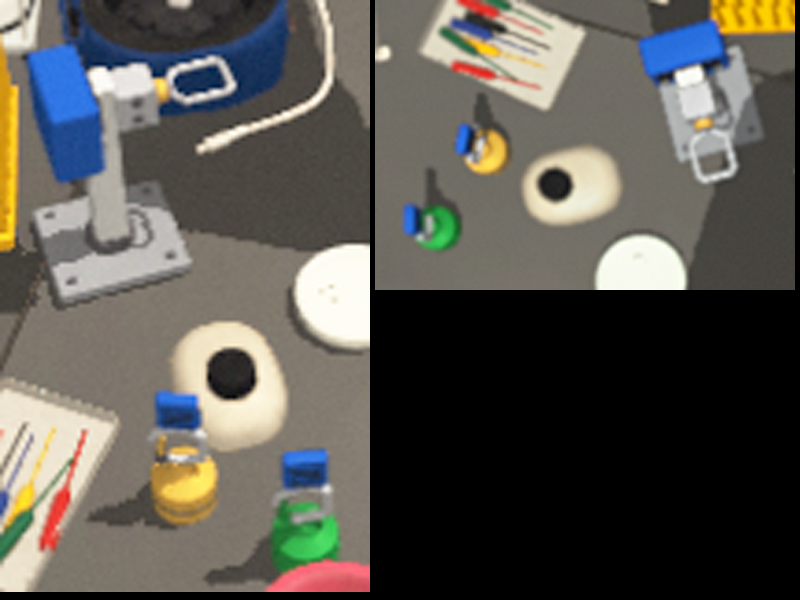

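The crop shows the ring eye pointing towards the robot, with the tabs clear in both views. I'll measure the blue tab, the brass body and the eye wire.

```bash
python3 - <<'E'
from h import *
T=cam("top");S=cam("side")
def blob(d,box,lo,hi,name):
    u0,v0,u1,v1=box; hsv=cv2.cvtColor(d["image"],cv2.COLOR_BGR2HSV)[v0:v1,u0:u1]
    m=cv2.inRange(hsv,lo,hi); n,l,st,c=cv2.connectedComponentsWithStats(m); i=1+np.argmax(st[1:,4])
    pts=np.argwhere(l==i)[:,::-1].astype(np.float32)
    r=cv2.minAreaRect(pts); bp=cv2.boxPoints(r)+[u0,v0]
    print(name,"area",st[i,4],"c",(c[i]+[u0,v0]).round(1),"box",bp.round(1).tolist()); return c[i]+[u0,v0],bp
B=((100,120,60),(130,255,255)); Y=((15,120,90),(32,255,255))
ct,bt=blob(T,(160,205,180,232),*B,"tab top"); cs,bs=blob(S,(285,355,310,375),*B,"tab side")
print("tab",tri(T,ct,S,cs)); 
print("tab corners top z.111",[onz(T,p,.111)[:2].round(4).tolist() for p in bt])
yt,_=blob(T,(165,205,190,235),*Y,"brass top"); ys,_=blob(S,(285,365,315,400),*Y,"brass side")
print("brass",tri(T,yt,S,ys), onz(T,yt,.04),onz(S,ys,.03))
# eye: hypothesised crop pixels -> ring corners
z=lambda p:(140+(p[0]-375)/2.9,170+p[1]/2.9); w=lambda p:(250+p[0]/3.7,255+p[1]/3.7)
for p in [(696,178),(733,172),(694,140),(728,133),(716,177)]: print("eye top",onz(T,z(p),.15).round(4))
for p in [(222,60),(236,78),(222,97),(170,72),(183,103)]: print("eye side",onz(S,w(p),.15).round(4))
for p in [(659,80),(710,22),(646,45),(724,58)]: print("hous top",onz(T,z(p),.182).round(4))
for p in [(62,303),(190,265),(35,208),(160,185)]: print("foot side",onz(S,w(p),.006).round(4))
a=S["image"][345:405,280:350];b=T["image"][205:260,145:195]
a=cv2.resize(a,None,fx=6.5,fy=6.5,interpolation=cv2.INTER_CUBIC);b=cv2.resize(b,None,fx=6.5,fy=6.5,interpolation=cv2.INTER_CUBIC)
c=np.zeros((400,790,3),np.uint8);c[:a.shape[0],:a.shape[1]]=a;c[:b.shape[0],460:460+b.shape[1]]=b;cv2.imwrite("pics/z1.png",c)
E
```

```text
tab top area 46 c [170.1 217.7] box [[167.0, 221.8], [168.6, 212.6], [173.3, 213.4], [171.7, 222.6]]
tab side area 103 c [297.3 365.7] box [[292.0, 361.0], [303.0, 361.0], [303.0, 370.0], [292.0, 370.0]]
tab (array([0.5031742 , 0.34927871, 0.09611039]), np.float64(0.002806880492607279))
tab corners top z.111 [[0.4879, 0.3531], [0.5136, 0.3503], [0.5117, 0.337], [0.486, 0.3398]]
brass top area 134 c [179.8 222.6] box [[171.4, 227.9], [175.9, 213.1], [187.5, 216.6], [183.1, 231.4]]
brass side area 257 c [299.4 387.2] box [[290.4, 380.1], [307.8, 378.9], [309.0, 395.4], [291.5, 396.6]]
brass (array([0.50275024, 0.34584183, 0.00217656]), np.float64(0.0028182158848570693)) [0.49615962 0.33591298 0.04      ] [0.50281023 0.36428008 0.03      ]
eye top [0.4624 0.1158 0.15  ]
eye top [0.4687 0.0822 0.15  ]
eye top [0.4973 0.119  0.15  ]
eye top [0.5045 0.0881 0.15  ]
eye top [0.4638 0.0975 0.15  ]
eye side [0.47   0.0863 0.15  ]
eye side [0.4603 0.1053 0.15  ]
eye side [0.4705 0.124  0.15  ]
eye side [0.5071 0.097  0.15  ]
eye side [0.4977 0.1287 0.15  ]
hous top [0.5463 0.1487 0.182 ]
hous top [0.6005 0.1049 0.182 ]
hous top [0.5781 0.1619 0.182 ]
hous top [0.5677 0.0909 0.182 ]
foot side [0.5922 0.1858 0.006 ]
foot side [0.4991 0.1532 0.006 ]
foot side [0.6176 0.092  0.006 ]
foot side [0.5222 0.0719 0.006 ]
```

View pics/z1.png

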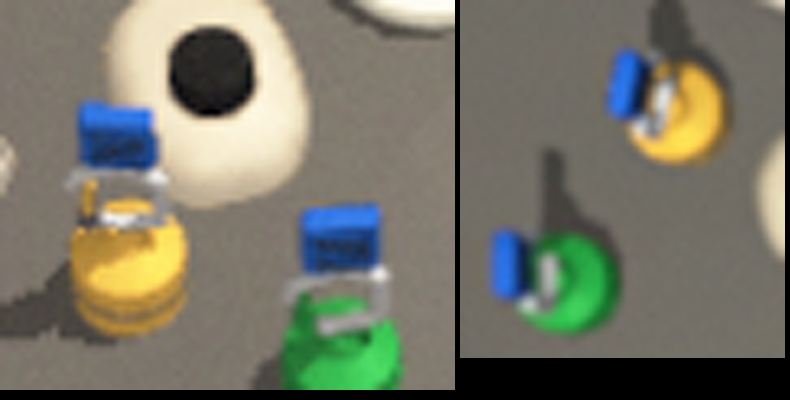

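In the zoom, the brass hook's gate and nose face left in the side view, which is roughly world +x. The tab's long axis is about along x. Next I need better gauge axes, so I'll zoom the gauge with an accurate scale.

```bash
python3 - <<'E'
from h import *
S=cv2.imread("pics/side0.png")[262:340,252:322];T=cv2.imread("pics/top0.png")[175:240,228:278]
a=cv2.resize(S,None,fx=6,fy=6,interpolation=cv2.INTER_CUBIC);b=cv2.resize(T,None,fx=7.5,fy=7.5,interpolation=cv2.INTER_CUBIC)
c=np.zeros((490,800,3),np.uint8);c[:a.shape[0],:a.shape[1]]=a;c[:b.shape[0],425:800]=b;cv2.imwrite("pics/z2.png",c)
E
```

```text
(no output)
```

View pics/z2.png

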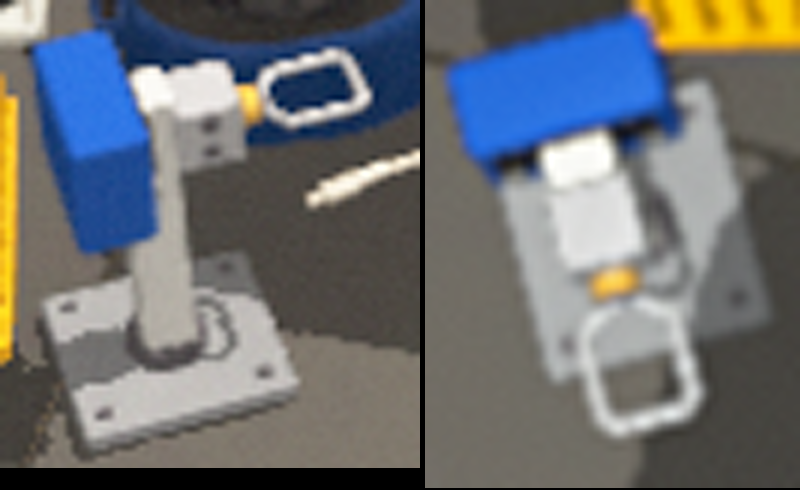

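The zoom gives the housing top corners, the foot corners and the front wire clearly: mid at about (655,418) in the right panel and (357,77) in the left. Casting rays through them.

```bash
python3 - <<'E'
from h import *
T=cam("top");S=cam("side")
t=lambda p:(228+(p[0]-425)/7.5-.43,175+p[1]/7.5-.43); w=lambda p:(252+p[0]/6-.42,262+p[1]/6-.42)
yaw=lambda a,b:np.degrees(np.arctan2(*(b-a)[1::-1]))
def quad(d,f,P,z,n):
    q=np.array([onz(d,f(p),z) for p in P]); print(n,q[:,:2].round(4).tolist(),"mid",q.mean(0)[:2].round(4),
      "edges",[(round(yaw(q[i],q[(i+1)%4]),1),round(1e3*np.linalg.norm(q[i]-q[(i+1)%4]),1)) for i in range(4)])
quad(T,t,[(448,70),(645,18),(670,108),(478,157)],.182,"housing")
quad(S,w,[(42,303),(245,252),(298,380),(88,437)],.010,"foot side")
quad(S,w,[(33,45),(106,30),(145,148),(80,157)],.182,"housing side")
quad(T,t,[(585,335),(680,310),(697,400),(607,425)],.15,"eye top")
quad(S,w,[(268,72),(347,57),(367,98),(292,120)],.15,"eye side")
print("front top",onz(T,t((654,417)),.15),"side",onz(S,w((358,78)),.15),tri(T,t((654,417)),S,w((358,78))))
print("cell top centre",onz(T,t((600,240)),.165))
print("post base",onz(S,w((167,350)),.012))
g=lambda p:(280+p[0]/6.5-.42,345+p[1]/6.5-.42); k=lambda p:(145+(p[0]-460)/6.5-.42,205+p[1]/6.5-.42)
for n,P in(("brass",[(82,104),(156,114)]),("green",[(303,211),(378,206)])):
    q=[onz(S,g(p),.111) for p in P]; print(n,[x.round(4) for x in q],yaw(q[1],q[0]))
for n,P in(("brass",[(610,112),(618,52)]),("green",[(495,292),(497,235)]),("brassR",[(633,118),(646,58)])):
    q=[onz(T,k(p),.111 if n!="brassR" else .111) for p in P]; print(n,[x.round(4) for x in q],yaw(q[0],q[1]))
print("brass bottom circle fit side mid", onz(S,g((129,290)),.008))
E
```

```text
housing [[0.5822, 0.1695], [0.6022, 0.1013], [0.5704, 0.0913], [0.5516, 0.1576]] mid [0.5766 0.1299] edges [(np.float64(-73.7), np.float64(71.1)), (np.float64(-162.5), np.float64(33.3)), (np.float64(105.8), np.float64(68.9)), (np.float64(21.4), np.float64(32.9))]
foot side [[0.6193, 0.0988], [0.5244, 0.07], [0.4992, 0.1505], [0.5935, 0.1805]] mid [0.5591 0.1249] edges [(np.float64(-163.1), np.float64(99.1)), (np.float64(107.4), np.float64(84.4)), (np.float64(17.6), np.float64(98.9)), (np.float64(-72.5), np.float64(85.7))]
housing side [[0.6057, 0.1061], [0.5746, 0.098], [0.555, 0.1705], [0.5817, 0.1747]] mid [0.5792 0.1373] edges [(np.float64(-165.4), np.float64(32.1)), (np.float64(105.2), np.float64(75.2)), (np.float64(8.8), np.float64(27.0)), (np.float64(-70.7), np.float64(72.7))]
eye top [[0.4947, 0.1219], [0.5044, 0.0885], [0.4725, 0.0813], [0.4628, 0.1128]] mid [0.4836 0.1011] edges [(np.float64(-73.7), np.float64(34.7)), (np.float64(-167.2), np.float64(32.7)), (np.float64(107.1), np.float64(32.9)), (np.float64(16.0), np.float64(33.1))]
eye side [[0.5063, 0.0937], [0.4715, 0.085
[... 311 characters left out ...]
ay([0.46667806, 0.09655616, 0.14730824]), np.float64(0.0005003407515573432))
cell top centre [0.52623243 0.11596334 0.165     ]
post base [0.55935946 0.13184591 0.012     ]
brass [array([0.5158, 0.345 , 0.111 ]), array([0.4893, 0.3504, 0.111 ])] -11.446525800310527
green [array([0.4386, 0.3937, 0.111 ]), array([0.4125, 0.3927, 0.111 ])] 2.229296108320219
brass [array([0.488 , 0.3513, 0.111 ]), array([0.5137, 0.3494, 0.111 ])] -4.222225485981533
green [array([0.4104, 0.3963, 0.111 ]), array([0.4345, 0.3969, 0.111 ])] 1.431393804514028
brassR [array([0.4856, 0.3412, 0.111 ]), array([0.5114, 0.3372, 0.111 ])] -9.000035780828021
brass bottom circle fit side mid [0.50376018 0.35517483 0.008     ]
```

Gauge yaw is about +16.5° and the front wire's middle is at about (0.4665, 0.0975). Housing and foot sizes match the given ones. The weight is at about (0.502, 0.347) with yaw about −8°. Moving: up and twist first.

play_rows --series '[[[0,0,-0.2,0.7,40],[0,0,-0.2,0.7,40],[0,0,-0.2,0.7,40],[0,0,-0.2,0.7,40],[0,0,-0.2,0.7,40],[0,0,-0.2,0.7,40]]]'

```text
clock: 0.9
tool_pos: [0.2941, -0.6074, 0.2996]
tcp_rot: [[0.99, -0.139, -0.0], [-0.139, -0.99, 0.0], [-0.0, -0.0, -1.0]]
wrist_force: [-0.0, 0.5, -0.7]
grip_width: 0.0398
gripper_force: 0.0
```

play_rows --series '[[[0.25,-0.72,0,0,40],[0.25,-0.72,0,0,40],[0.25,-0.72,0,0,40],[0.25,-0.72,0,0,40],[0.25,-0.72,0,0,40],[0.25,-0.72,0,0,40],[0.25,-0.72,0,0,40],[0.25,-0.72,0,0,40],[0.25,-0.72,0,0,40]]]'

```text
clock: 1.8
tool_pos: [0.4498, -0.3002, 0.2994]
tcp_rot: [[0.991, -0.135, 0.0], [-0.135, -0.991, -0.0], [0.0, 0.0, -1.0]]
wrist_force: [0.1, 0.3, -1.7]
grip_width: 0.0399
gripper_force: 0.0
```

play_rows --series '[[[-0.043,-0.72,0,0,40],[-0.043,-0.72,0,0,40],[-0.043,-0.72,0,0,40],[-0.043,-0.72,0,0,40],[-0.043,-0.72,0,0,40],[-0.043,-0.72,0,0,40],[-0.043,-0.72,0,0,40],[-0.043,-0.72,0,0,40],[-0.043,-0.72,0,0,40]]]'

```text
clock: 2.7
tool_pos: [0.4738, 0.0234, 0.2995]
tcp_rot: [[0.991, -0.135, 0.001], [-0.135, -0.991, -0.0], [0.001, 0.0, -1.0]]
wrist_force: [0.7, -0.5, -0.1]
grip_width: 0.0402
gripper_force: 0.0
```

play_rows --series '[[[-0.043,-0.72,0,0,40],[-0.043,-0.72,0,0,40],[-0.043,-0.72,0,0,40],[-0.043,-0.72,0,0,40],[-0.043,-0.72,0,0,40],[-0.043,-0.72,0,0,40],[-0.043,-0.72,0,0,40],[-0.043,-0.72,0,0,40],[-0.043,-0.72,0,0,40],[0,0,0,0,40],[0,0,0,0,40]]]'

```text
clock: 3.8
tool_pos: [0.4984, 0.346, 0.2989]
tcp_rot: [[0.991, -0.134, -0.001], [-0.134, -0.991, -0.001], [-0.0, 0.001, -1.0]]
wrist_force: [0.4, -0.3, 0.3]
grip_width: 0.0402
gripper_force: 0.0
```

play_rows --series '[[[0.07,0,0.5,0,40],[0,0,0.5,0,40],[0,0,0.5,0,40],[0,0,0.5,0,40],[0,0,0.5,0,40],[0,0,0.5,0,40],[0,0,0,0,40],[0,0,0,0,40]]]'

```text
clock: 4.6
tool_pos: [0.5023, 0.3441, 0.1496]
tcp_rot: [[0.991, -0.136, -0.0], [-0.136, -0.991, -0.0], [-0.0, 0.0, -1.0]]
wrist_force: [-0.6, 0.2, 0.4]
grip_width: 0.0399
gripper_force: 0.0
```

```bash
python3 - <<'E'
from h import *
S=cam("side")["image"][290:410,260:350];T=cam("top")["image"][180:255,140:215]
a=cv2.resize(S,None,fx=4.5,fy=4.5,interpolation=cv2.INTER_CUBIC);b=cv2.resize(T,None,fx=5,fy=5,interpolation=cv2.INTER_CUBIC)
c=np.zeros((545,795,3),np.uint8);c[:a.shape[0],:a.shape[1]]=a;c[:b.shape[0],410:410+b.shape[1]]=b;cv2.imwrite("pics/z3.png",c)
print(get_state()["tool_pos"])
E
```

```text
[0.50335486 0.34503943 0.15152692]
```

View pics/z3.png

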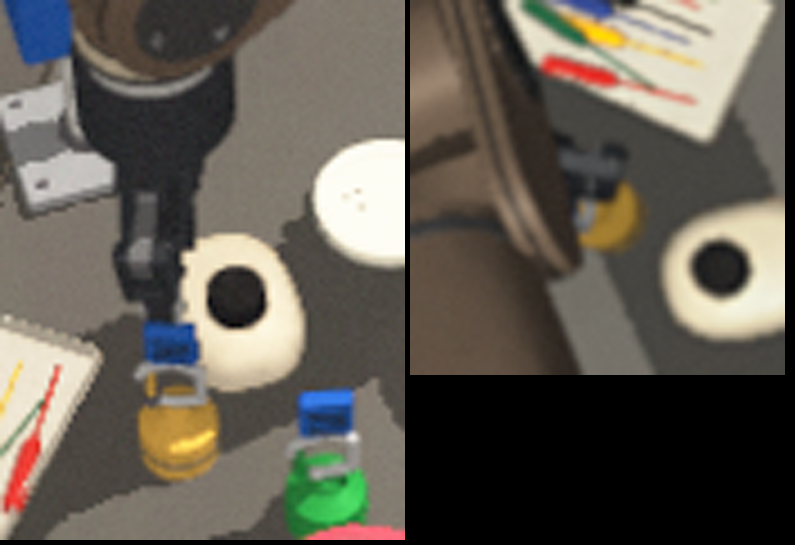

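The picture shows the jaws above the blue tab, lined up within about 2 mm (finger around (158,290), tab (171,345) with the lean of verticals). Descend and close.

play_rows --series '[[[0,-0.03,0.24,0,40],[0,0,0.24,0,40],[0,0,0.24,0,40],[0,0,0.24,0,40],[0,0,0.24,0,40],[0,0,0,0,40],[0,0,0,0,25],[0,0,0,0,15],[0,0,0,0,10],[0,0,0,0,5],[0,0,0,0,0],[0,0,0,0,0]]]'

```text
clock: 5.9
tool_pos: [0.5029, 0.3471, 0.0903]
tcp_rot: [[0.991, -0.135, 0.002], [-0.135, -0.991, 0.001], [0.002, -0.001, -1.0]]
wrist_force: [0.4, 1.4, 2.2]
grip_width: 0.0092
gripper_force: 60.2
```

play_rows --series '[[[0,0,0,0,0],[0,0,0,0,0],[0,0,0,0,0],[0,0,0,0,0]]]'

```text
clock: 6.3
tool_pos: [0.503, 0.347, 0.0903]
tcp_rot: [[0.991, -0.135, 0.002], [-0.135, -0.991, 0.001], [0.001, -0.001, -1.0]]
wrist_force: [0.2, 2.5, 5.7]
grip_width: 0.009
gripper_force: 60.7
```

Gripped (9 mm opening, 60 N). I'll lift, and check the height of the cream object on the way.

play_rows --series '[[[0,0,-0.1,0,0],[0,0,-0.2,0,0],[0,0,-0.3,0,0],[0,0,-0.4,0,0],[0,0,-0.4,0,0],[0,0,-0.4,0,0],[0,0,-0.1,0,0],[0,0,0,0,0],[0,0,0,0,0],[0,0,0,0,0]]]'

```text
clock: 7.3
tool_pos: [0.5015, 0.3461, 0.1826]
tcp_rot: [[0.991, -0.135, -0.003], [-0.135, -0.991, -0.001], [-0.003, 0.002, -1.0]]
wrist_force: [1.0, 0.4, -3.2]
grip_width: 0.009
gripper_force: 59.6
```

```bash
python3 - <<'E'
from h import *
T=cam("top");S=cam("side")
print("cap",tri(T,(202,233.8),S,(312.7,355.8)))
hsv=cv2.cvtColor(S["image"],cv2.COLOR_BGR2HSV)[300:360,270:320]
m=cv2.inRange(hsv,(100,120,60),(130,255,255)); n,l,st,c=cv2.connectedComponentsWithStats(m)
print([(st[i,4],(c[i]+[270,300]).round(1)) for i in range(1,n) if st[i,4]>15])
s=get_state(); p=s["tool_pos"]; print(p,s["wrist_force"],s["gripper_force"])
R=np.array(s["tcp_rot"]); print("expected tab px",proj(S,p-0.004*0+np.array([0,0,.006])))
E
```

```text
cap (array([0.46799161, 0.27182603, 0.03013665]), np.float64(0.002593261935296073))
[(np.int32(16), array([272.2, 300.9]))]
[0.50169038 0.34623197 0.18287213] [-0.20817084  0.43140851 -2.99462392] 59.56202208995819
expected tab px [296.56319992 339.53364002]
```

play_rows --series '[[[0,0,0,-0.61,0],[0,0,0,-0.61,0],[0,0,0,-0.61,0],[0,0,0,-0.61,0],[0,0,0,-0.61,0],[0,0,0,0,0]]]'

```text
clock: 8.0
tool_pos: [0.5021, 0.3464, 0.1836]
tcp_rot: [[0.958, 0.286, -0.001], [0.286, -0.958, -0.001], [-0.001, 0.0, -1.0]]
wrist_force: [0.1, 1.1, -2.1]
grip_width: 0.0091
gripper_force: 59.5
```

play_rows --series '[[[-0.2,0.24,0,0,0],[-0.34,0.4,0,0,0],[-0.36,0.42,0,0,0],[-0.36,0.42,0,0,0],[-0.36,0.42,0,0,0],[-0.36,0.42,0,0,0],[-0.36,0.42,0,0,0],[-0.2,0.24,0,0,0],[-0.09,0.12,0,0,0],[0,0,0,0,0],[0,0,0,0,0]]]'

```text
clock: 9.1
tool_pos: [0.4212, 0.1609, 0.1846]
tcp_rot: [[0.958, 0.286, 0.001], [0.286, -0.958, 0.001], [0.001, -0.0, -1.0]]
wrist_force: [-0.2, 0.5, -2.7]
grip_width: 0.0093
gripper_force: 59.5
```

play_rows --series '[[[-0.05,0.15,0,0,0],[-0.05,0.25,0,0,0],[-0.05,0.3,0,0,0],[-0.05,0.3,0,0,0],[-0.05,0.3,0,0,0],[-0.04,0.18,0,0,0],[0,0,0,0,0],[0,0,0,0,0],[0,0,0,0,0]]]'

```text
clock: 10.0
tool_pos: [0.4279, 0.0857, 0.1843]
tcp_rot: [[0.958, 0.287, -0.0], [0.287, -0.958, 0.0], [0.0, -0.0, -1.0]]
wrist_force: [0.1, -0.6, -2.1]
grip_width: 0.0092
gripper_force: 59.5
```

```bash
python3 - <<'E'
from h import *
Sd=cam("side");Td=cam("top");s=get_state();print(s["tool_pos"],s["wrist_force"])
S=Sd["image"][250:350,260:360];T=Td["image"][180:255,220:290]
a=cv2.resize(S,None,fx=5,fy=5,interpolation=cv2.INTER_CUBIC);b=cv2.resize(T,None,fx=4,fy=4,interpolation=cv2.INTER_CUBIC)
c=np.zeros((500,790,3),np.uint8);c[:a.shape[0],:a.shape[1]]=a;c[:b.shape[0],505:505+b.shape[1]]=b;cv2.imwrite("pics/z4.png",c)
E
```

```text
[0.42788558 0.08582108 0.18429779] [ 0.43753808 -0.02975643 -3.12638302]
```

View pics/z4.png

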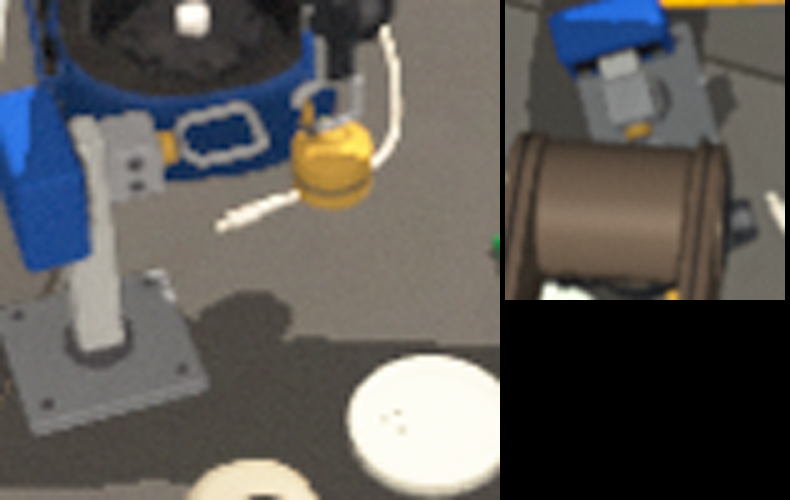

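The picture shows the hook's nose at about (297,100) facing the eye, with the front wire at (260,132). I'll check against projections.

```bash
python3 - <<'E'
from h import *
d=cam("side");p=np.array(get_state()["tool_pos"]);R=np.array(get_state()["tcp_rot"])
zu=p[2]-.0903; q=lambda x,z:(p+R[:,0]*x)*[1,1,0]+[0,0,zu+z]
crop=lambda uv:((uv-[260,250]+.4)*5).round(0)
for n,x,z in(("gate",.013,.056),("nose",.0215,.062),("bodytop",0,.040),("bodybottom",0,0),("rooftop",0,.082)): print(n,crop(proj(d,q(x,z))))
print("wire",crop(proj(d,[.4665,.0975,.15])),crop(proj(d,[.4665,.0975,.153])))
hsv=cv2.cvtColor(d["image"],cv2.COLOR_BGR2HSV)[270:295,314:338]
m=cv2.inRange(hsv,(15,100,60),(34,255,255)); n,l,st,c=cv2.connectedComponentsWithStats(m);i=1+np.argmax(st[1:,4])
print("body box crop",[(st[i,0]+54)*5,(st[i,1]+20)*5,(st[i,2])*5,st[i,3]*5])
for s in(-.022,.022): print("pred edge",crop(proj(d,q(s,.018))))
E
```

```text
gate [308. 110.]
nose [293. 106.]
bodytop [332. 127.]
bodybottom [333. 180.]
rooftop [331.  69.]
wire [259. 122.] [259. 118.]
body box crop [np.int32(290), np.int32(120), np.int32(85), np.int32(90)]
pred edge [371. 147.]
pred edge [294. 166.]
```

Consistent within 1–2 mm. Approach.

play_rows --series '[[[0.06,0,-0.01,0,0],[0.08,0,0,0,0],[0.08,0,0,0,0],[0.08,0,0,0,0],[0.06,0,0,0,0],[0.02,0,0,0,0],[0,0,0,0,0],[0,0,0,0,0]]]'

```text
clock: 10.95
tool_pos: [0.4461, 0.0908, 0.1847]
tcp_rot: [[0.958, 0.286, -0.0], [0.286, -0.958, -0.0], [-0.0, -0.0, -1.0]]
wrist_force: [0.8, -0.5, -3.2]
grip_width: 0.0096
gripper_force: 59.5
```

play_rows --series '[[[0.02,0,0,0,0],[0.02,0,0,0,0],[0.02,0,0,0,0],[0,0,0,0,0],[0,0,0,0,0]]]'

```text
clock: 11.45
tool_pos: [0.4491, 0.0917, 0.1849]
tcp_rot: [[0.958, 0.286, 0.0], [0.286, -0.958, 0.0], [0.0, -0.0, -1.0]]
wrist_force: [-0.2, 0.0, -3.9]
grip_width: 0.0087
gripper_force: 59.5
```

play_rows --series '[[[0.02,0,0,0,0],[0.02,0,0,0,0],[0.02,0,0,0,0],[0,0,0,0,0],[0,0,0,0,0]]]'

```text
clock: 11.95
tool_pos: [0.4516, 0.0924, 0.1848]
tcp_rot: [[0.958, 0.286, -0.001], [0.286, -0.958, -0.0], [-0.001, -0.0, -1.0]]
wrist_force: [-1.5, -0.9, -0.1]
grip_width: 0.009
gripper_force: 59.5
```

Contact is just where expected (wire at hook x ≈ 15.7 mm). Pushing on in 3 mm steps.

play_rows --series '[[[0.02,0,0,0,0],[0.02,0,0,0,0],[0.02,0,0,0,0],[0,0,0,0,0],[0,0,0,0,0]]]'

```text
clock: 12.45
tool_pos: [0.4538, 0.0932, 0.1844]
tcp_rot: [[0.958, 0.287, -0.004], [0.287, -0.958, -0.001], [-0.004, -0.0, -1.0]]
wrist_force: [-4.1, -2.3, -1.1]
grip_width: 0.0089
gripper_force: 59.8
```

play_rows --series '[[[0.02,0,0,0,0],[0.02,0,0,0,0],[0.02,0,0,0,0],[0,0,0,0,0],[0,0,0,0,0]]]'

```text
clock: 12.95
tool_pos: [0.4558, 0.0939, 0.1836]
tcp_rot: [[0.958, 0.287, -0.006], [0.287, -0.958, -0.001], [-0.006, -0.001, -1.0]]
wrist_force: [-6.1, -1.0, -1.9]
grip_width: 0.0091
gripper_force: 59.7
```

play_rows --series '[[[0.02,0,0,0,0],[0.02,0,0,0,0],[0.02,0,0,0,0],[0,0,0,0,0],[0,0,0,0,0]]]'

```text
clock: 13.45
tool_pos: [0.4581, 0.0947, 0.1829]
tcp_rot: [[0.958, 0.287, -0.008], [0.287, -0.958, -0.001], [-0.008, -0.001, -1.0]]
wrist_force: [-6.0, -1.7, -3.4]
grip_width: 0.009
gripper_force: 59.5
```

play_rows --series '[[[0.01,0,-0.01,0,0],[0.02,0,-0.01,0,0],[0.02,0,-0.02,0,0],[0,0,0,0,0],[0,0,0,0,0]]]'

```text
clock: 13.95
tool_pos: [0.4597, 0.0953, 0.1838]
tcp_rot: [[0.958, 0.287, -0.01], [0.287, -0.958, -0.002], [-0.01, -0.001, -1.0]]
wrist_force: [-6.7, -3.0, -6.8]
grip_width: 0.009
gripper_force: 58.9
```

play_rows --series '[[[0.02,0,-0.01,0,0],[0.02,0,0,0,0],[0.01,0,0,0,0],[0,0,0,0,0],[0,0,0,0,0]]]'

```text
clock: 14.45
tool_pos: [0.4614, 0.0959, 0.184]
tcp_rot: [[0.958, 0.287, -0.012], [0.287, -0.958, -0.002], [-0.012, -0.002, -1.0]]
wrist_force: [-7.5, -3.1, -5.5]
grip_width: 0.0094
gripper_force: 59.1
```

play_rows --series '[[[0.02,0,0,0,0],[0.02,0,0,0,0],[0.01,0,0,0,0],[0,0,0,0,0],[0,0,0,0,0]]]'

```text
clock: 14.95
tool_pos: [0.4639, 0.0969, 0.1839]
tcp_rot: [[0.958, 0.287, -0.012], [0.287, -0.958, -0.001], [-0.012, -0.002, -1.0]]
wrist_force: [-6.5, -2.2, -6.0]
grip_width: 0.0086
gripper_force: 59.1
```

play_rows --series '[[[0.02,0,0,0,0],[0.02,0,-0.01,0,0],[0.01,0,0,0,0],[0,0,0,0,0],[0,0,0,0,0]]]'

```text
clock: 15.45
tool_pos: [0.4667, 0.0978, 0.1845]
tcp_rot: [[0.958, 0.286, -0.01], [0.286, -0.958, -0.001], [-0.01, -0.002, -1.0]]
wrist_force: [-4.9, -1.2, -7.4]
grip_width: 0.0094
gripper_force: 58.9
```

play_rows --series '[[[0.02,0,0,0,0],[0,0,0,0,0],[0.01,0,0,0,0],[0,0,0,0,0],[0,0,0,0,0]]]'

```text
clock: 15.95
tool_pos: [0.4687, 0.0983, 0.1848]
tcp_rot: [[0.958, 0.286, -0.009], [0.286, -0.958, -0.0], [-0.008, -0.002, -1.0]]
wrist_force: [-3.9, -1.8, -7.3]
grip_width: 0.0089
gripper_force: 58.8
```

play_rows --series '[[[0.02,0,0,0,0],[0,0,0,0,0],[0,0,0,0,0],[0,0,0,0,0]]]'

```text
clock: 16.35
tool_pos: [0.474, 0.0988, 0.1893]
tcp_rot: [[0.958, 0.286, 0.004], [0.286, -0.958, 0.0], [0.004, 0.001, -1.0]]
wrist_force: [0.1, -0.0, -2.5]
grip_width: 0.0091
gripper_force: 59.5
```

Snapped through: force dropped to 0 and the tool jumped forward. Now move back ~6 mm to centre the wire and lower gently toward TCP z ≈ 0.168.

play_rows --series '[[[-0.02,0,0.02,0,0],[-0.02,0,0.03,0,0],[-0.02,0,0.03,0,0],[-0.02,0,0.03,0,0],[-0.02,0,0.03,0,0],[-0.02,0,0.03,0,0],[0,0,0.03,0,0],[0,0,0.03,0,0],[0,0,0,0,0],[0,0,0,0,0]]]'

```text
clock: 17.35
tool_pos: [0.4668, 0.0969, 0.1763]
tcp_rot: [[0.958, 0.286, -0.0], [0.286, -0.958, 0.0], [-0.0, -0.0, -1.0]]
wrist_force: [-0.8, -1.0, -2.4]
grip_width: 0.0092
gripper_force: 59.5
```

```bash
python3 - <<'E'
from h import *
Sd=cam("side");s=get_state();print(s["tool_pos"],s["wrist_force"])
S=Sd["image"][250:320,265:345]
cv2.imwrite("pics/z5.png",cv2.resize(S,None,fx=8,fy=8,interpolation=cv2.INTER_CUBIC))
E
```

```text
[0.46687302 0.09694344 0.17638567] [-0.47668671 -0.01315568 -2.74403335]
```

View pics/z5.png

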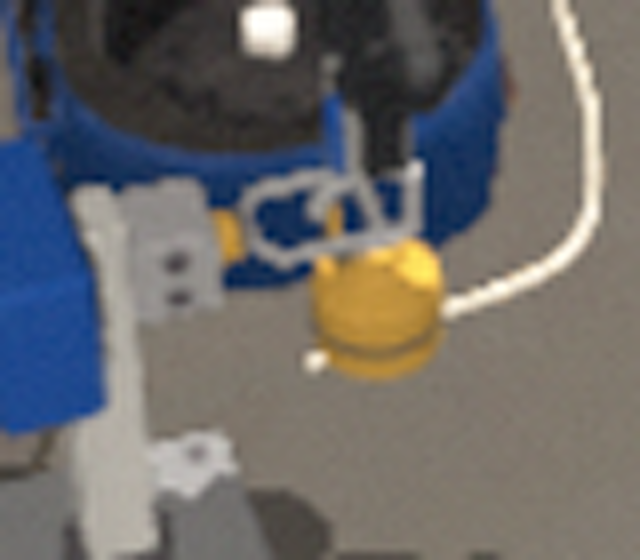

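The picture shows the front wire running through the hook loop. The nose (~(320,205)) and shut gate (~(333,215)) are inside the ring, and the back bar (412,200) is outside. Continue lowering slowly.

play_rows --series '[[[0,0,0.03,0,0],[0,0,0.03,0,0],[0,0,0.03,0,0],[0,0,0.03,0,0],[0,0,0.02,0,0],[0,0,0,0,0],[0,0,0,0,0],[0,0,0,0,0]]]'

```text
clock: 18.2
tool_pos: [0.4669, 0.0969, 0.1694]
tcp_rot: [[0.958, 0.286, 0.0], [0.286, -0.958, 0.0], [0.0, 0.0, -1.0]]
wrist_force: [-0.6, 0.2, -2.4]
grip_width: 0.0087
gripper_force: 59.5
```

play_rows --series '[[[0,0,0.01,0,0],[0,0,0.01,0,0],[0,0,0,0,0],[0,0,0,0,0]]]'

```text
clock: 18.6
tool_pos: [0.4667, 0.0969, 0.1683]
tcp_rot: [[0.958, 0.286, -0.0], [0.286, -0.958, -0.0], [-0.0, 0.0, -1.0]]
wrist_force: [-0.1, -0.5, -1.9]
grip_width: 0.0089
gripper_force: 59.5
```

play_rows --series '[[[0,0,0.01,0,0],[0,0,0.01,0,0],[0,0,0,0,0],[0,0,0,0,0]]]'

```text
clock: 19.0
tool_pos: [0.467, 0.097, 0.1677]
tcp_rot: [[0.958, 0.286, 0.001], [0.286, -0.958, 0.0], [0.001, 0.0, -1.0]]
wrist_force: [-0.6, 0.3, -0.8]
grip_width: 0.009
gripper_force: 59.7
```

play_rows --series '[[[0,0,0.01,0,0],[0,0,0.01,0,0],[0,0,0,0,0],[0,0,0,0,0],[0,0,0,0,0]]]'

```text
clock: 19.5
tool_pos: [0.4673, 0.097, 0.1671]
tcp_rot: [[0.958, 0.286, 0.002], [0.286, -0.958, 0.0], [0.001, 0.0, -1.0]]
wrist_force: [0.2, -0.1, 4.5]
grip_width: 0.0091
gripper_force: 60.4
```

play_rows --series '[[[0,0,-0.01,0,0],[0,0,0,0,0],[0,0,0,0,0],[0,0,0,0,0]]]'

```text
clock: 19.9
tool_pos: [0.4672, 0.0969, 0.1671]
tcp_rot: [[0.958, 0.286, 0.001], [0.286, -0.958, 0.0], [0.001, 0.0, -1.0]]
wrist_force: [1.4, 0.2, 2.7]
grip_width: 0.0089
gripper_force: 60.3
```

play_rows --series '[[[0,0,-0.01,0,0],[0,0,0,0,0],[0,0,0,0,0],[0,0,0,0,0]]]'

```text
clock: 20.3
tool_pos: [0.467, 0.0969, 0.1673]
tcp_rot: [[0.958, 0.286, 0.001], [0.286, -0.958, 0.0], [0.001, 0.0, -1.0]]
wrist_force: [2.8, 0.4, 1.1]
grip_width: 0.0092
gripper_force: 60.2
```

play_rows --series '[[[0,0,0,0,9],[0,0,0,0,9.5],[0,0,0,0,10],[0,0,0,0,11],[0,0,0,0,12],[0,0,0,0,14],[0,0,0,0,17],[0,0,0,0,20],[0,0,0,0,24],[0,0,0,0,28],[0,0,0,0,30],[0,0,0,0,30]]]'

```text
clock: 21.5
tool_pos: [0.4668, 0.0969, 0.1673]
tcp_rot: [[0.958, 0.286, -0.0], [0.286, -0.958, 0.0], [-0.0, -0.0, -1.0]]
wrist_force: [0.5, -0.7, 0.2]
grip_width: 0.03
gripper_force: 0.0
```

play_rows --series '[[[0,0,-0.1,0,30],[0,0,-0.2,0,30],[0,0,-0.3,0,30],[0,0,-0.4,0,30],[0,0,-0.4,0,30],[0,0,-0.4,0,30],[0,0,-0.2,0,30],[0,0,0,0,30],[0,0,0,0,30],[0,0,0,0,30],[0,0,0,0,30],[0,0,0,0,30]]]'

```text
clock: 22.7
tool_pos: [0.4664, 0.0969, 0.2664]
tcp_rot: [[0.958, 0.286, -0.002], [0.286, -0.958, 0.0], [-0.002, -0.001, -1.0]]
wrist_force: [-0.1, -0.3, -0.9]
grip_width: 0.0303
gripper_force: 0.0
```

```bash
python3 - <<'E'
from h import *
def body(d):
    hsv=cv2.cvtColor(d["image"],cv2.COLOR_BGR2HSV)[265:310,300:335]
    m=cv2.inRange(hsv,(15,100,60),(34,255,255)); n,l,st,c=cv2.connectedComponentsWithStats(m);return (c[1+np.argmax(st[1:,4])]+[300,265]).round(2)
for i in range(8): d=cam("side"); print(body(d))
s=get_state();print(s["clock"],s["tool_pos"],s["wrist_force"],s["gripper_force"])
cv2.imwrite("pics/z6.png",cv2.resize(d["image"][240:320,260:350],None,fx=7,fy=7,interpolation=cv2.INTER_CUBIC))
E
```

```text
[311.16 290.92]
[311.16 290.92]
[311.13 290.89]
[311.16 290.92]
[311.17 290.89]
[311.1  290.88]
[311.13 290.89]
[311.16 290.92]
23.1 [0.46679174 0.09694805 0.2673401 ] [ 0.16618724  0.2526434  -0.37921805] 0.0
```

View pics/z6.png

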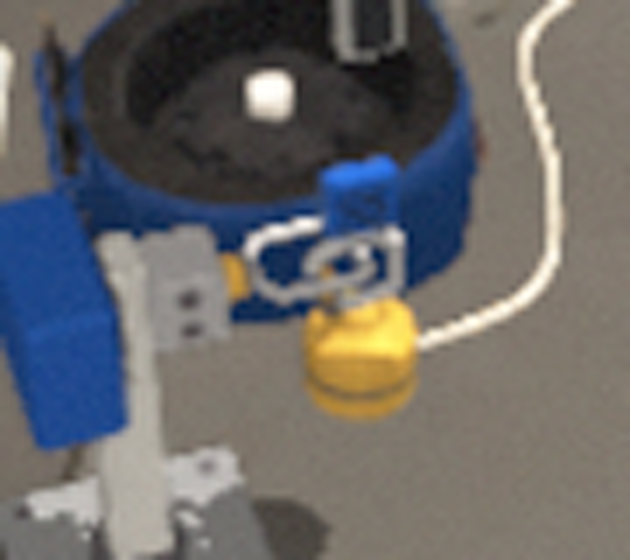

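The weight hangs upright on the eye (tab at (358,195), body at (360,355)). It is still to within 0.1 px, and the gripper is clear.

```bash
python3 -c "
from cell import finish_job
print(finish_job())"
```

```text
the job is handed in; nothing more can be done
None
```

The check weight is clipped onto the gauge's eye and hangs still and upright with the gripper clear; I handed the job in at about 23 s, and the judge returned no verdict.

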